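Take the squeeze-tab safety cap off the reagent jar

ROBOT

A 7-joint arm with a two-finger parallel gripper is mounted at the origin on the work surface. World frame = base frame: x ahead of the robot, y to its left, z up, the work surface at z = 0. Lengths are in m, angles in rad, forces in N, time in s.
With the tool pointing down it reaches from about 0.425 to 0.95 m from the base axis. Payload 4.7 kg.
Tool frame: the origin (TCP) lies at the very end of the fingers, on their centre line; the grasp point (between the pads) lies 19 mm behind it (arm.grip_point_offset is the z of the grasp point in the tool frame, in m); z points along the fingers, y is the line along which they close (so a half turn about z gives the same grasp; the last joint's range is limited). The gripper opens to 87 mm and grips with 3 to 60 N. Pads are 19 mm wide; open, the fingers measure 117 mm over their backs; the gripper's body (75 mm by 190 mm) begins 51 mm behind the grasp point.
Start: joints at [1.199, 0.469, -0.049, 1.532, 0.024, 1.141, -0.082], TCP at [0.227, -0.636, 0.223] pointing down, gripper open.
Joint ranges: [-2.59, 2.59], [-0.33, 1.99], [-1.39, 1.29], [0.1, 2.45], [-1.04, 4.18], [0.21, 1.99], [-2.66, 2.66]. Speed limits (rad/s): [2.57, 2.57, 3.14, 3.14, 3.14, 3.14, 3.14].

INTERFACE

Orientations are given as a unit quaternion [w, x, y, z].
In Python, from rig import arm gives the robot as it stands. Calls block until the motion is done:
- arm.movep(position, orientation): joint-space move of the TCP to a pose.
- arm.movel(position, ori=None, rate=0.15): straight line of the TCP; ori=None keeps the orientation; rate is the mean speed in m/s.
- arm.set_joints(angles): joint-space move.
- arm.move_gripper(opening, grip_force=None): opening from 0.0 (shut) to 1.0 (fully open); grip_force is the grip in N (None keeps the last); returns when the fingers have stopped.
- arm.dwell(seconds).
- arm.ik(position, orientation): joint angles nearest the present ones, or None.
- arm.capture(name): name is "scene" or "top"; returns the picture (384x512x3 uint8, red, green, blue); there is no depth.
- arm.get_calibration(name): a dict with "fx", "fy", "cx", "cy" (pixels), "D" ([k1, k2, p1, p2, k3] as OpenCV has them; the pictures are not rectified), "rvec" (rotation vector, rad) and "tvec" (3), from world to camera coordinates, as OpenCV has them. Camera axes: x right, y down, z forward; pixel columns grow to the right and rows downward; lengths in m; the calibration is good to about 2 mm. A picture is of the moment at which its call begins. get_calibration takes no time and is no camera call.
A pose or a line that the arm cannot do raises arm.MotionError and nothing moves.
- arm.close_job(): hands the job in; it is judged then, once.
Readings, each from a call of its own:
- arm.get_clock(): time.
- arm.get_qpos(): joint angles.
- arm.get_qd(): joint speeds.
- arm.get_tau(): joint torques, N m.
- arm.get_ee_pos(): TCP position.
- arm.get_eef_rot(): TCP orientation.
- arm.get_contact_force(): force on the tool from outside, world axes, zero at the start.
- arm.get_ft_torque(): the same for the moment, N m.
- arm.get_finger_gap(): opening from 0.0 (shut) to 1.0 (fully open).
- arm.get_grasp_force(): force on a finger pad.
Only numpy, scipy, OpenCV 4.12 (cv2) and the standard library are available. Lean on these libraries where they do the work, as an engineer would, in place of code of your own. Each camera call takes 0.05 s, during which the arm holds its last target. There are 200 camera calls.

TASK

Open the clamped reagent jar: squeeze the two side tabs of its safety cap gently inward and, keeping them squeezed, turn the cap anticlockwise (seen from above) until it just meets its end stop, then lift it straight off without forcing it. Set the cap down gently in the steel tray, right way up (skirt down), let go of it, and leave everything else on the bench where it is.

Things in the scene. Friction and masses are not known exactly. Their poses are not given: they have to be found in the camera images.
- jar: white plastic jar, 84 mm across, held in a heavy round foot (120 mm across, 16 mm tall) fixed to the bench. Origin: centre of the underside of the foot, on the bench; z up the jar's axis. Shoulder of the jar at z = 85 mm. The jar and its neck stand 25 N from the cap. The lock and bayonet on its neck do not face the same way on every jar, so the jar's yaw does not tell how far to turn
- jar_rim (a point): centre of the rim of the jar's neck, 127 mm above the bench; the neck is upright, 30 mm across and 42 mm tall, and carries the cap at the start, with about 1 mm of play sideways. The cap must rise 35 mm from its seat to be clear of it
- cap: grey round safety cap, 55 mm across, 36 mm tall, about 75 g, the only one with two flat tabs on its sides (+y and -y). Origin: centre of its lower edge, on its axis, 95 mm above the bench when seated; z up out of its top. Each tab is 20 mm wide (along x), 24 mm tall (9 to 33 mm above the origin), its flat face 33 mm from the axis: 66 mm over both, 56 mm when both are in
- cap_grip (a point): point on the cap's axis midway between the tabs, 22 mm above the cap's origin: take the cap here from above, fingers on the tabs. Tabs out, the cap turns at most 0.75 rad to a tooth. Tabs in, it turns anticlockwise from above 0.85 to 1.45 rad from its start, then meets a hard end stop, to be felt; it lifts off only within the last 0.1 rad before that stop
- tab_a (a joint): travel of the cap's +y tab in m: 0 = out, 0.005 = fully in; its spring pushes back with 3 N when out, 8 N when in, and it springs out when let go. It clears the lock from 0.004 on. The cap's tabs stand 25 N each
- tab_b (a joint): travel of the cap's -y tab in m, exactly like the other
- tray: shallow steel tray, fixed to the bench, 190 mm along its x, 150 mm along its y, 16 mm tall, walls and floor 4 mm thick. Origin: centre of its underside, on the bench
- plain_jar: white jar with a plain round grey screw cap, 72 mm across, 115 mm tall; a bystander; origin under its centre
- reagent: amber glass bottle, 64 mm across, 170 mm tall; a bystander; origin under its centre
- tip_box: low blue box of pipette tips, 89 x 124 mm, 54 mm tall; a bystander; origin under its centre
- beaker: open glass beaker, 68 mm across, 80 mm tall; a bystander; origin under its centre
- vial: small amber vial, 24 mm across, 50 mm tall; a bystander; origin under its centre
- pipette: pipette lying on the bench, about 240 mm long, 28 mm tall; a bystander; origin under its middle
- timer: flat grey bench timer, 50 x 65 mm, 18 mm tall; a bystander; origin under its centre
There are look-alikes about, which are no part of the job. What is shaped like the cap but yellow is not meant.

How it is judged:
On the way, in this order (a step that is already met when the one before it is completed fails the run):
1. both tabs squeezed in while the cap sits on the jar's neck (value of joint each of tab_a, tab_b above 0.0035 m and z of cap in the frame of jar below 0.1 m and horizontal distance between cap and jar below 0.005 m), for 0.2 s.
2. the cap lifted straight off, clear above the neck (z of cap in the frame of jar above 0.129 m and horizontal distance between cap and jar below 0.03 m and angle between cap's own z axis and vertical below 0.25 rad), for 0.1 s.
At the end, for the whole second after the job is handed in: the cap rests on the floor of the tray, inside its walls, skirt down (within 0.1 rad of upright), at rest, with both tabs sprung out again (x of cap in the frame of tray between -0.064 and 0.064 m and y of cap in the frame of tray between -0.044 and 0.044 m and z of cap in the frame of tray below 0.01 m and angle between cap's own z axis and vertical below 0.1 rad and linear speed of cap below 0.02 m/s and value of joint each of tab_a, tab_b below 0.002 m); the robot touches nothing.
It fails at once if the cap's tabs are squeezed with more than 25 N each (50 N together) (contact force between the fingers and cap above 50 N).
It fails at once if the cap is forced against the jar with more than 25 N (contact force between cap and jar above 25 N).
It fails at once if the robot presses on the jar itself with more than 15 N (contact force between the arm and jar above 15 N).
It fails at once if the cap is set down or dropped on the tray with more than 25 N (contact force between cap and tray above 25 N).
It fails at once if a bystander is shifted by more than 20 mm (distance of any of plain_jar, reagent, tip_box, beaker, vial, pipette, timer from where it was at the start of the episode above 0.02 m).
It also fails if it takes over 72 s, if anything falls off the work surface, if the arm or the gripper's body presses on something with over 40 N, if the wrist force passes 120 N, or if a joint passes its speed limit or range.

## Working session

There is one attempt and no reset: what is moved stays moved. The work goes in short steps, each a Python script; the robot and the scene stay as the last script left them, time stands still between calls to the robot, and variables do not carry over. Pictures are saved under pics/ and viewed, at most 10 in all, crops included, and the job is handed in when it is done.

```bash
mkdir -p pics; ls; python3 - <<'E'
from rig import arm
import cv2
for n in("scene","top"):
    cv2.imwrite(f"pics/{n}0.png",arm.capture(n)[:,:,::-1]); print(n,arm.get_calibration(n))
print(arm.get_eef_rot(),arm.grip_point_offset,arm.get_clock())
E
```

```text
pics
scene {'fx': 429.9378074720992, 'fy': 429.9378074720992, 'cx': 260.3346681947146, 'cy': 194.43290647286474, 'D': array([-0.13967912,  0.        ,  0.        ,  0.        ,  0.        ]), 'rvec': array([ 0.81708759,  2.62762069, -0.98287525]), 'tvec': array([ 0.46788731, -0.1511403 ,  1.55082221])}
top {'fx': 479.6925452932692, 'fy': 479.6925452932692, 'cx': 254.82011186352645, 'cy': 199.44868725204267, 'D': array([-0.09272238,  0.        ,  0.        ,  0.        ,  0.        ]), 'rvec': array([ 2.21677892, -2.15801995,  0.07629308]), 'tvec': array([-0.01409512,  0.58243445,  1.69003159])}
[-8.79317416e-04  9.85345969e-01  1.70565273e-01 -1.88266975e-04] -0.0187 0.1
```

View pics/scene0.png

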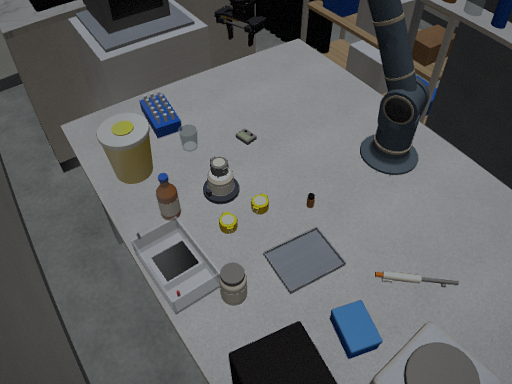

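View pics/top0.png

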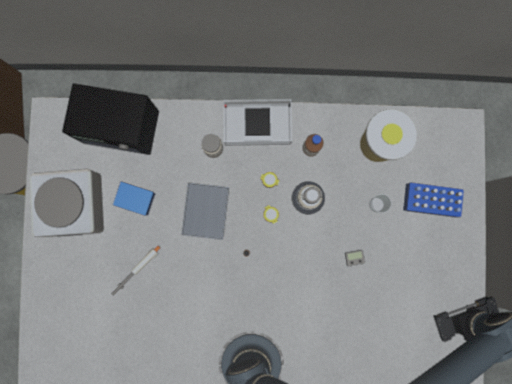

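The scene view shows the jar with its cap at about (220,175) and the tray at about (304,260). In the top view the jar is at (309,197) and the tray at (206,211), with yellow decoys at (270,180) and (271,214). I'll crop closer for the tab direction.

```bash
cat > h.py <<'E'
import numpy as np, cv2
from rig import arm
def cal(n):
    c=arm.get_calibration(n); K=np.array([[c['fx'],0,c['cx']],[0,c['fy'],c['cy']],[0,0,1]]); return K,c['D'],c['rvec'],c['tvec']
def plane(n,uv,z):
    K,D,r,t=cal(n); R=cv2.Rodrigues(r)[0]
    p=cv2.undistortPoints(np.array(uv,float).reshape(-1,1,2),K,D)[:,0]
    d=np.c_[p,np.ones(len(p))]@R; o=-R.T@t
    return o+d*((z-o[2])/d[:,2])[:,None]
def proj(n,P):
    K,D,r,t=cal(n); return cv2.projectPoints(np.array(P,float).reshape(-1,1,3),r,t,K,D)[0][:,0]
E
python3 - <<'E'
from h import *
t=cv2.imread("pics/top0.png"); s=cv2.imread("pics/scene0.png")
a=cv2.resize(t[172:222,284:334],(500,500),interpolation=cv2.INTER_CUBIC)
b=cv2.resize(s[145:205,195:245],(417,500),interpolation=cv2.INTER_CUBIC)[:,:300+100]
cv2.imwrite("pics/c1.png",np.hstack([cv2.resize(a,(400,500)) if 0 else a,b[:,:300]]))
print("jar foot",plane("top",[(309,197)],.016),"cap",plane("top",[(312,195)],.131), plane("scene",[(219,163)],.131))
# tray corners
hsv=cv2.cvtColor(t,cv2.COLOR_BGR2HSV)
m=cv2.inRange(t[170:250,170:240],(0,0,0),(135,135,135))
cs=max(cv2.findContours(m,cv2.RETR_EXTERNAL,cv2.CHAIN_APPROX_NONE)[0],key=cv2.contourArea)
r=cv2.minAreaRect(cs); bx=cv2.boxPoints(r)+[170,170]; P=plane("top",bx,.016)
print("tray",P, P.mean(0), np.linalg.norm(P[1]-P[0]),np.linalg.norm(P[2]-P[1]))
E
```

```text
jar foot [[ 0.59687056 -0.19205823  0.016     ]] cap [[ 0.59505776 -0.18886415  0.131     ]] [[ 0.59959381 -0.18228843  0.131     ]]
tray [[0.45281946 0.26070565 0.016     ]
 [0.63969359 0.24412401 0.016     ]
 [0.62493446 0.09425144 0.016     ]
 [0.43855714 0.11179659 0.016     ]] [0.53900116 0.17771942 0.016     ] 0.18760834513514765 0.1505975388946244
```

View pics/c1.png

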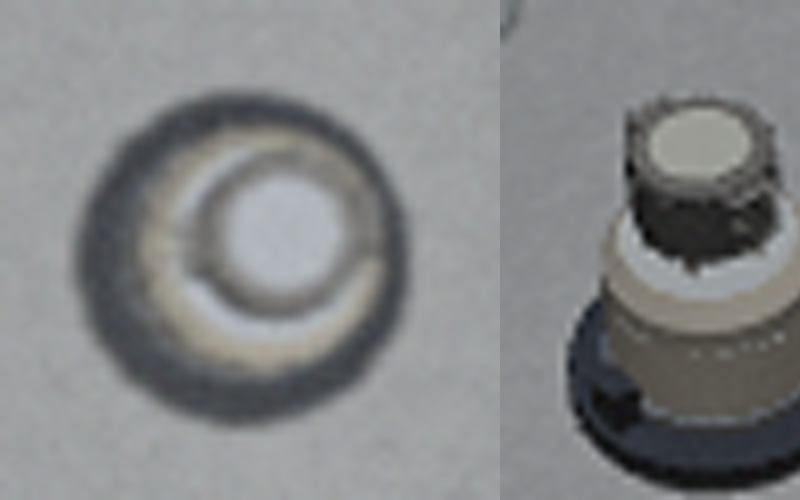

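The crop shows the cap's light top disc centred at about (312.1,195.0) in the top view, and the foot centre at about (308,197). The tabs seem to lie along the lower-left to right direction. I'll confirm with polar profiles in both views.

```bash
python3 - <<'E'
from h import *
I={n:np.mean([arm.capture(n).astype(float) for _ in range(8)],0) for n in("top","scene")}
for n in I: np.save(f"{n}.npy",I[n])
# refine cap centre from light disc in top
g=cv2.resize(I["top"][172:222,284:334].mean(2).astype(np.float32),None,fx=10,fy=10,interpolation=cv2.INTER_CUBIC)
c0=plane("top",[(312.1,195.0)],.131)[0]; print(c0)
out=[]
th=np.radians(np.arange(0,360,5))
for n,z in(("top",.127),("scene",.127)):
  for R in (.024,.027,.029,.031,.033,.035,.037):
    P=np.c_[c0[0]+R*np.cos(th),c0[1]+R*np.sin(th),np.full(len(th),z)]
    uv=proj(n,P).astype(np.float32)
    v=cv2.remap(I[n].mean(2).astype(np.float32),uv[:,:1],uv[:,1:],cv2.INTER_CUBIC)[:,0]
    if n=="top":print(n,R,v.astype(int).tolist())
# zoomed rectified top & scene view on plane z=.127, 0.8mm/.. 4px per mm -> 100mm
im=[]
for n in I:
    a=np.linspace(-.05,.05,400); X,Y=np.meshgrid(a[::-1],a[::-1],indexing='ij') # up=+x, left=+y
    uv=proj(n,np.c_[(c0[0]+X).ravel(),(c0[1]+Y).ravel(),np.full(X.size,.127)]).astype(np.float32).reshape(400,400,2)
    w=cv2.remap(I[n].astype(np.float32),uv[...,0],uv[...,1],cv2.INTER_CUBIC).clip(0,255)
    w=(w*1.3).clip(0,255).astype(np.uint8)[:,:,::-1].copy()
    cv2.circle(w,(200,200),132,(0,0,255),1); cv2.circle(w,(200,200),110,(0,255,0),1); im.append(w)
cv2.imwrite("pics/rect.png",np.hstack(im))
E
```

```text
[ 0.59506686 -0.189199    0.131     ]
top 0.024 [124, 124, 126, 126, 124, 121, 117, 117, 117, 119, 116, 118, 115, 115, 119, 122, 117, 115, 115, 116, 118, 121, 119, 115, 115, 117, 110, 110, 108, 107, 107, 105, 107, 109, 111, 111, 110, 109, 110, 113, 113, 112, 113, 116, 121, 126, 127, 125, 125, 124, 121, 119, 117, 118, 122, 125, 126, 124, 120, 121, 124, 128, 128, 127, 125, 126, 127, 126, 127, 130, 128, 124]
top 0.027 [115, 117, 119, 122, 126, 129, 125, 123, 125, 122, 119, 112, 108, 106, 104, 103, 105, 109, 108, 110, 112, 111, 103, 96, 97, 94, 91, 86, 90, 90, 91, 95, 100, 106, 111, 114, 116, 119, 125, 131, 139, 141, 135, 140, 149, 153, 152, 148, 145, 138, 133, 121, 109, 110, 117, 120, 117, 118, 117, 112, 110, 117, 123, 126, 124, 123, 124, 126, 130, 130, 123, 115]
top 0.029 [128, 133, 135, 136, 140, 148, 150, 145, 148, 147, 138, 136, 129, 121, 118, 113, 113, 116, 115, 118, 117, 110, 101, 91, 98, 105, 105, 106, 105, 109, 112, 113, 123, 134, 143, 146, 151, 153, 156, 159, 166, 169, 163, 164, 167, 168, 165, 162, 157, 149, 146, 130, 110, 112, 121, 124, 120, 120, 121, 119, 114, 118, 127, 129, 
[... 776 characters left out ...]
]
top 0.035 [115, 122, 127, 133, 138, 140, 142, 153, 155, 158, 165, 168, 171, 175, 174, 171, 161, 147, 135, 147, 144, 140, 135, 143, 174, 182, 184, 184, 181, 182, 181, 184, 181, 180, 177, 175, 175, 176, 175, 169, 166, 167, 164, 162, 155, 149, 142, 130, 124, 117, 111, 101, 84, 78, 80, 84, 84, 87, 92, 93, 88, 84, 86, 85, 85, 86, 89, 93, 99, 103, 104, 108]
top 0.037 [91, 97, 105, 110, 114, 127, 135, 135, 140, 143, 147, 153, 158, 161, 163, 167, 163, 150, 140, 155, 154, 154, 154, 159, 179, 182, 180, 179, 179, 177, 178, 178, 175, 172, 167, 165, 164, 165, 166, 164, 162, 155, 150, 139, 135, 124, 113, 107, 96, 94, 86, 81, 74, 71, 72, 76, 76, 80, 88, 90, 86, 83, 79, 77, 76, 73, 74, 77, 77, 79, 84, 87]
```

View pics/rect.png

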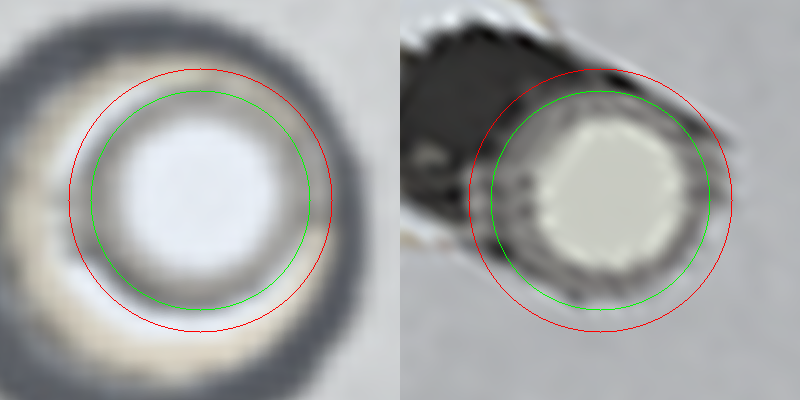

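The rectified top view shows the left tab (dark outside the body circle) spanning about 80–116° around the cap axis. The opposite edge starts at about 261°, so the tab axis is at roughly 98°. Next I check which wrist half-turn leaves joint 7 room for the turn.

```bash
cat >> h.py <<'E'
from scipy.spatial.transform import Rotation as Ro
def quat(deg):  # tool down, tool y along world angle deg
    a=np.radians(deg); y=np.array([np.cos(a),np.sin(a),0]); z=np.array([0,0,-1.]); x=np.cross(y,z)
    q=Ro.from_matrix(np.c_[x,y,z]).as_quat(); return np.r_[q[3],q[:3]]
C=np.array([.5955,-.189]); TY=98
E
python3 - <<'E'
from h import *
print(arm.get_qpos())
for d in (98,-82):
  for z in (.1,.25):
    for e in (0,85):
        q=arm.ik([*C,z],quat(d+e)); print(d,z,e,None if q is None else np.round(q,2))
for d in (98,-82):
  for e in (45,60,85):
    q=arm.ik([.539,.178,.01],quat(d+e)); print('tray',d,e,None if q is None else np.round(q,2))
E
```

```text
[ 1.19910065  0.46859104 -0.04858485  1.53248985  0.02409661  1.14102197
 -0.08228135]
98 0.1 0 [ 0.75  0.62 -0.72  1.74  0.49  0.96  1.54]
98 0.1 85 [-0.47  0.79  1.11  1.82 -0.81  1.07 -2.14]
98 0.25 0 [ 0.8   0.48 -0.79  1.59  0.36  1.22  1.65]
98 0.25 85 [-0.5   0.57  1.12  1.67 -0.53  1.25 -2.36]
-82 0.1 0 [ 0.42  0.53 -0.24  1.76  0.16  0.87 -1.33]
-82 0.1 85 [ 0.62  0.57 -0.54  1.75  0.36  0.92 -0.01]
-82 0.25 0 [ 0.44  0.38 -0.28  1.61  0.11  1.16 -1.29]
-82 0.25 85 [ 0.64  0.42 -0.56  1.6   0.24  1.19  0.09]
tray 98 45 [ 0.4   0.94 -1.19  1.92  1.03  1.07  1.25]
tray 98 60 [ 0.4   0.94 -1.19  1.92  1.03  1.07  1.51]
tray 98 85 [ 0.4   0.94 -1.19  1.92  1.03  1.07  1.95]
tray -82 45 [ 0.11  0.67 -0.68  1.93  0.61  0.76 -1.57]
tray -82 60 [ 0.16  0.7  -0.75  1.93  0.67  0.78 -1.36]
tray -82 85 [ 0.11  0.67 -0.68  1.93  0.61  0.75 -0.87]
```

```bash
python3 - <<'E'
from h import *
q=quat(-82)
arm.movep([*C,.25],q); arm.movel([*C,.165],q,rate=.2)
f0=arm.get_contact_force(); m0=arm.get_ft_torque(); print(f0,m0)
arm.movel([*C,.0995],q,rate=.06)
f0=arm.get_contact_force(); m0=arm.get_ft_torque(); print(f0,m0,arm.get_ee_pos(),arm.get_clock())
y=np.array([np.cos(np.radians(-82)),np.sin(np.radians(-82)),0])
for mm in np.arange(74,61,-1):
    arm.move_gripper(mm/87,8)
    f=arm.get_contact_force()-f0; m=arm.get_ft_torque()-m0
    print(mm,round(arm.get_finger_gap()*87,2),"pad",round(arm.get_grasp_force(),2),"fy %.2f"%(f@y),np.round(f,2),"mz %.3f"%m[2])
    if abs(f@y)>2 or arm.get_grasp_force()>5: break
print(arm.get_clock())
import cv2
cv2.imwrite("pics/a.png",cv2.resize(arm.capture("scene")[130:220,170:270,::-1],None,fx=5,fy=5,interpolation=cv2.INTER_CUBIC))
E
```

```text
[-0.07783925  0.45108906  0.4182676 ] [ 0.02457407 -0.02609747  0.05279378]
[ 0.115953   -0.58370157  0.35471052] [ 0.00834055 -0.05383762  0.00338653] [ 0.59588193 -0.18905208  0.09998614] 4.8
74 74.07 pad 0.0 fy -0.62 [ 0.1   0.64 -1.25] mz 0.031
73 72.8 pad 0.0 fy -1.71 [ 0.37  1.78 -0.29] mz 0.000
72 72.33 pad 0.0 fy -0.04 [-0.49 -0.03  0.  ] mz -0.021
71 71.56 pad 0.0 fy -0.54 [-0.17  0.52 -0.84] mz -0.025
70 70.11 pad 0.0 fy -0.20 [ 0.31  0.25 -0.52] mz -0.048
69 68.81 pad 0.0 fy -0.66 [-0.83  0.55 -1.03] mz 0.005
68 68.12 pad 0.0 fy 0.41 [ 0.54 -0.33 -0.74] mz 0.060
67 67.21 pad 0.0 fy -0.59 [-0.09  0.58 -0.51] mz -0.026
66 66.28 pad 0.24 fy -0.74 [ 0.54  0.82 -0.87] mz -0.056
65 65.24 pad 3.36 fy 0.33 [ 0.25 -0.29  0.54] mz -0.045
64 64.25 pad 3.85 fy -0.68 [-0.82  0.57  0.4 ] mz -0.006
63 63.31 pad 4.34 fy -0.28 [-0.13  0.26 -0.13] mz -0.013
62 62.2 pad 4.83 fy -0.52 [-0.7   0.42  0.46] mz -0.023
8.1667
```

```bash
cat > turn.py <<'E'
from h import *
arm.move_gripper(0.0,13); arm.dwell(.4)
print("gap mm",arm.get_finger_gap()*87,"pad",arm.get_grasp_force(),arm.get_contact_force())
m0=np.mean([(arm.dwell(.02),arm.get_ft_torque())[1] for _ in range(5)],0); f0=arm.get_contact_force()
j=np.array(arm.get_qpos()); j0=j[6]; a=0; log=[]
while a<1.50:
    a+=.03 if a<.78 else .012
    j[6]=j0+a; arm.set_joints(j)
    m=np.mean([arm.get_ft_torque() if i==0 else (arm.dwell(.02),arm.get_ft_torque())[1] for i in range(3)],0)-m0
    log.append((round(a,3),round(m[2],3)))
    if abs(m[2])>.15: break
print(log[::4],log[-5:])
print("clock",arm.get_clock(),"pad",arm.get_grasp_force(),"gap",arm.get_finger_gap()*87,arm.get_contact_force()-f0,arm.get_ee_pos(),arm.get_qpos()[6]-j0)
E
python3 turn.py
```

```text
gap mm 55.642323473889 pad 13.000083434017142 [-0.65667122 -2.27222203  0.89533617]
[(0.03, np.float64(0.01)), (0.15, np.float64(0.026)), (0.27, np.float64(0.039)), (0.39, np.float64(0.038)), (0.51, np.float64(0.036)), (0.63, np.float64(0.039)), (0.75, np.float64(0.0)), (0.816, np.float64(-0.056)), (0.864, np.float64(-0.129))] [(0.828, np.float64(-0.011)), (0.84, np.float64(-0.017)), (0.852, np.float64(-0.073)), (0.864, np.float64(-0.129)), (0.876, np.float64(-0.233))]
clock 18.65 pad 12.999915221444098 gap 55.82975286647628 [ 1.3394977  -3.18398974 -1.28612112] [ 0.59603637 -0.18972688  0.09963834] 0.8737528217906951
```

The torque rises cleanly from about 0.845 rad, which is the end stop. I'll ease back slightly to unload it and lift while watching the force.

```bash
python3 - <<'E'
from h import *
j=np.array(arm.get_qpos()); j[6]-=.03; arm.set_joints(j); arm.dwell(.2)
f0=np.mean([(arm.dwell(.02),arm.get_contact_force())[1] for _ in range(5)],0); print("f",f0,"m",arm.get_ft_torque())
p=np.array(arm.get_ee_pos()); z0=p[2]; q=arm.get_eef_rot(); log=[]; ok=True
for h in [.001,.002,.003,.005,.007,.010,.014,.018,.023,.028,.033,.039,.045,.055]:
    arm.movel([p[0],p[1],z0+h],q,rate=.03)
    f=arm.get_contact_force()-f0; log.append((h,np.round(f,1).tolist()))
    if f[2]<-8: ok=False; arm.movel([p[0],p[1],z0],q,rate=.03); break
for l in log: print(l)
print(ok,arm.get_clock(),arm.get_finger_gap()*87,arm.get_ee_pos())
cv2.imwrite("pics/lift.png",cv2.resize(arm.capture("scene")[110:210,160:280,::-1],None,fx=5,fy=5,interpolation=cv2.INTER_CUBIC))
E
```

```text
f [ 1.41423388 -4.76437407 -0.15818585] m [-0.94387307 -0.42548798  0.02138324]
(0.001, [0.8, 0.5, -3.6])
(0.002, [0.2, -0.2, -4.8])
(0.003, [1.5, 0.4, -4.4])
(0.005, [1.7, 0.4, -3.5])
(0.007, [1.1, 0.5, -3.2])
(0.01, [-0.3, 1.2, -2.3])
(0.014, [-1.7, 1.1, 0.0])
(0.018, [-1.2, 1.4, 0.3])
(0.023, [-2.1, 5.5, -0.7])
(0.028, [-1.2, 5.6, -1.1])
(0.033, [-1.4, 4.7, -0.8])
(0.039, [-1.6, 5.0, -1.2])
(0.045, [-0.9, 3.7, -0.4])
(0.055, [-0.9, 4.8, -1.3])
True 23.3833 55.60494073860593 [ 0.59626967 -0.1897151   0.15486952]
```

View pics/lift.png

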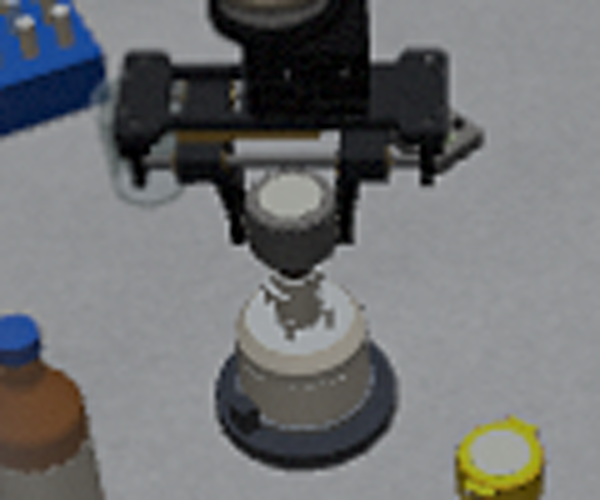

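The picture shows the cap held upright between the fingers, top disc at crop (291,195), with the neck bare below it. I'll check its height in the fingers, then carry it to the tray and lower it until contact is felt.

```bash
python3 - <<'E'
from h import *
p=np.array(arm.get_ee_pos()); q=arm.get_eef_rot()
for z in (.17,.18,.186,.19): print(z,proj("scene",[[p[0],p[1],z]])[0], "seen",160+291/5,110+195/5)
arm.movel([p[0],p[1],.19],q,rate=.1); arm.dwell(.2)
arm.movel([p[0],p[1],.26],q,rate=.15)
T=[.539,.178]
arm.movep([*T,.20],q); arm.movel([*T,.04],q,rate=.1); arm.dwell(.3)
f0=np.mean([(arm.dwell(.02),arm.get_contact_force())[1] for _ in range(8)],0)
z=.04; 
while z>.0075:
    z-=.001 if z<.03 else .003
    arm.movel([*T,z],q,rate=.02)
    f=np.mean([(arm.dwell(.015),arm.get_contact_force())[1] for _ in range(3)],0)-f0
    if f[2]>1.8: break
print("z",z,arm.get_ee_pos(),f,arm.get_clock(),arm.get_finger_gap()*87)
cv2.imwrite("pics/tray.png",cv2.resize(arm.capture("scene")[200:310,240:360,::-1],None,fx=5,fy=5,interpolation=cv2.INTER_CUBIC))
E
```

```text
0.17 [217.95325109 151.9443854 ] seen 218.2 149.0
0.18 [217.74682638 149.51472328] seen 218.2 149.0
0.186 [217.6220375  148.04389329] seen 218.2 149.0
0.19 [217.53845307 147.05785819] seen 218.2 149.0
z 0.00799999999999998 [0.53915794 0.17805347 0.00849803] [-0.90808721 -1.10393039  6.37028333] 35.7417 56.09509994650835
```

View pics/tray.png

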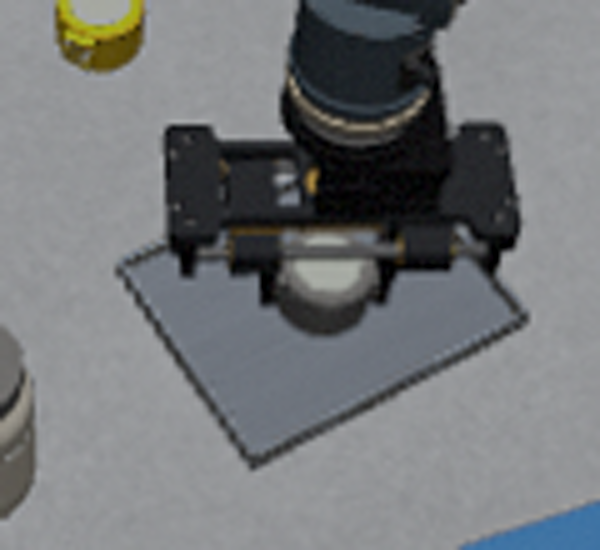

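The cap is down at the expected height (TCP 8.5 mm), near the middle of the tray at crop (325,275). I'll release it and retreat.

```bash
python3 - <<'E'
from h import *
p=arm.get_ee_pos(); q=arm.get_eef_rot()
for mm in (60,64,68,76,86): arm.move_gripper(mm/87)
arm.dwell(.2); print(arm.get_finger_gap()*87,arm.get_grasp_force())
arm.movel([p[0],p[1],.09],q,rate=.06); arm.movel([p[0],p[1],.25],q,rate=.15)
arm.movep([.52,-.10,.28],q); arm.dwell(.3)
print(arm.get_clock())
s=arm.capture("scene")[200:310,240:360,::-1]; t=arm.capture("top")[160:270,160:280,::-1]
cv2.imwrite("pics/end.png",np.hstack([cv2.resize(i,(400,367),interpolation=cv2.INTER_CUBIC) for i in(s,t)]))
E
```

```text
86.01556954373952 0.0
42.2917
```

View pics/end.png

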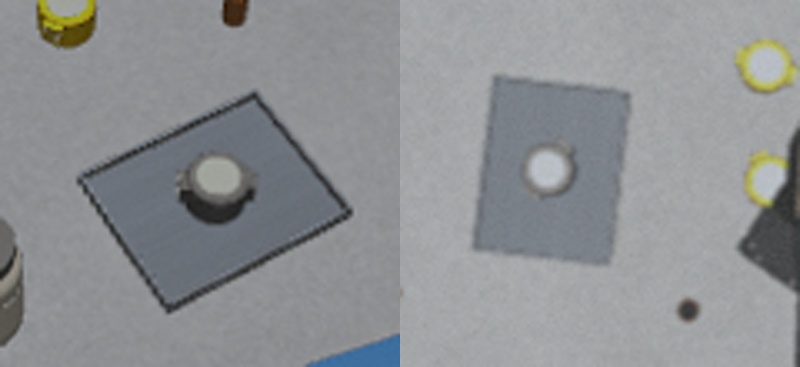

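The cap stands upright in the middle of the tray, at scene crop (217,180) and top crop (548,168). Its tabs are out and the arm is clear.

```bash
python3 -c "
from rig import arm
print(arm.close_job())"
```

```text
the job is handed in; nothing more can be done
None
```

The job is handed in (no verdict was returned): the cap was turned about 0.85 rad to its end stop, lifted off, and now stands upright mid-tray with its tabs out, and the arm is clear.

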